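Load the annealing box and hold its lid at the setting arm

TASK

Put the three forgings (collar, wedge and finial) into the open steel annealing box while its lid leans open. Then swing the lid forward and down (the rod on its edge is the handle) until it lies at the same angle as the setting arm on the side of the box, without letting it fall, and finish while still holding it there: the lid has no stay and drops shut if let go. Do not shift the setting arm, and leave the other things on the bench where they are.

Things in the scene. Friction and masses are not known exactly. Their poses are not given: they have to be found in the camera images.
- box: the annealing box, open-topped dark sheet-steel box fixed to the bench, 180 (x) x 280 (y) mm outside, 75 high, walls and floor 5 mm. Origin at the centre of its underside; its own x axis points away from the robot side towards the hinged rim, z up. It stands at varying places and yaw
- lid (a joint): lid angle in rad: 0 shut (level on the box), growing as the front edge lifts; it starts resting at its open stop, 1.9 (leaning back past vertical), and would fall shut by gravity once below about 1.5. The lid weighs about 0.7 kg, and its hinge is free-moving. The lid plate is 280 wide, 180 long and 3 mm thick
- lid_hinge (a point): the middle of the hinge line, fixed on the box: box x = +90 mm, y = 0, z = 75 mm; the hinge line runs along the box's y
- lid_rod (a point): the middle of the lid's handle, a round steel rod 12 mm thick and 150 mm long, parallel to the hinge line and 225 mm from it, carried in the lid's plane on two flat struts (at 65 mm either side of this point) 39 mm clear of the plate's free edge. At lid angle a this point lies 225 cos(a) mm to the box's -x from the hinge line and 225 sin(a) mm above it. The rod is free to turn between gripping pads
- set_arm (a joint): angle of the setting arm in rad, measured as the lid's angle (same zero, same direction): the angle that the lid must take. It differs from start to start, between 0.8 and 1.15, and the arm is stiff: it stays where it is unless pushed hard
- setting_tip (a point): centre of the 20 mm ball at the free end of the setting arm, a flat steel bar 225 mm long and 14 x 6 mm in section that pivots on the hinge line 50 mm outside the box's +y side (box y = +190 mm)
- collar: forging: dark steel ring lying flat, 52 mm outside, 28 mm hole, 18 mm high, about 0.16 kg. Origin at the centre of its underside
- wedge: forging: dark steel stepped wedge lying flat, 110 long (its x, -55 to +55), 26 wide (its y), 24 mm high over x = -5 to +55 and lower towards its -x end, about 0.35 kg. Origin at the underside, midway along
- finial: forging: dark steel spike-topped railing finial standing on its round foot, 62 mm high, 38 mm across at the foot, waist 24 mm at 18 mm up, belly 36 mm across from 32 to 42 mm up, about 0.22 kg. Origin at the centre of its foot's underside
- hammer: bystander, to be left alone: hand hammer with a wooden handle, lying
- brush: bystander, to be left alone: hand brush, lying
- punch: bystander, to be left alone: round steel punch, 14 mm thick, about 125 mm long, lying
- tin: bystander, to be left alone: round steel tin, 64 mm across, 50 mm high
- bottle: bystander, to be left alone: brown glass bottle, 60 mm across, 190 mm high
- mug: bystander, to be left alone: white mug, 80 mm across, 90 mm high
- block: bystander, to be left alone: bright steel block 70 x 50 x 30 mm
Things that resemble listed ones, but are neither listed nor needed, are in the scene too. What is shaped like the finial but green is not meant. Leave any red look-alike of the collar alone.

How it is judged:
By the outcome, as a careful person would: the job done as asked, in the order asked, and still so for the second after the job is handed in, while the arm keeps its last pose, push and grip.
It also fails if it takes over 72 s, if anything falls off the work surface, if the arm or the gripper's body presses on something with over 40 N, if the wrist force passes 120 N, or if a joint passes its speed limit or range.

ROBOT

A 7-joint arm with a two-finger parallel gripper is mounted at the origin on the work surface. World frame = base frame: x ahead of the robot, y to its left, z up, the work surface at z = 0. Lengths are in m, angles in rad, forces in N, time in s.
With the tool pointing down it reaches from about 0.4 to 0.9 m from the base axis. Payload 5.5 kg.
Tool frame: the origin (TCP) lies at the very end of the fingers, on their centre line; the grasp point (between the pads) lies bot.pinch_z behind it (bot.pinch_z is the distance from the TCP to the grasp point, in m); z points along the fingers, y is the line along which they close (so a half turn about z gives the same grasp; the last joint's range is limited). The gripper opens to 92 mm and grips with 3 to 60 N. Pads are 19 mm wide; open, the fingers measure 130 mm over their backs; the gripper's body (75 mm by 190 mm) begins 47 mm behind the grasp point.
Start: joints at [0.263, 0.501, -0.427, 1.55, 0.221, 1.138, -0.21], TCP at [0.65, 0, 0.227] pointing down, gripper open.
Joint ranges: [-2.88, 2.88], [-0.31, 2.03], [-1.54, 1.56], [0.2, 2.42], [-1.41, 4.55], [0.19, 2.02], [-2.57, 2.57]. Speed limits (rad/s): [2.57, 2.57, 3.14, 3.14, 3.14, 3.14, 3.14].

INTERFACE

Orientations are given as a unit quaternion [x, y, z, w].
In Python, from plant import bot gives the robot as it stands. The module is installed in compiled form; this text tells all that it offers.
- The arm moves only by the tool send_rows, never from a script. Its argument "moves" is a list of rows, each a list of 3 entries, a list of its own where there are three numbers: the finger opening in cm, from 0 to 9.18, then the shift along the tool's x, y, z in cm, then the turn about the tool's z in rad. A call has 1 to 5 rows; each row is the pose to reach, as a shift and turn from the pose commanded when the call began, along the tool's axes at that moment; what a row does not reach only later rows make up. A row lasts 1/8 s, in which the tool goes at most 62.5 mm and 10.7 degrees, less where a joint would pass 70% of its speed; a pose out of reach is approached as far as the arm can. A call with a gripper value outside its range is refused whole. The fingers move at their own pace and stop on an object; "force" is the grip in N (left out, the last holds). Time passes only in rows, so rows that repeat a pose let the fingers close. It gives the time, the measured TCP pose, the force, the opening and the grip force at its end, in the units of the state.
- bot.state(): the state, without advancing time (a new reading comes with each control period).
- bot.read_camera(name): name is "scene" or "side" or "wrist"; returns a dict with "frame" (480x640x3 uint8, blue, green, red), "vfov" (degrees; the focal length in pixels is half the picture's height over the tangent of half this angle, whatever the lens; pixels are square), "cx", "cy" (the principal point, pixels), "rvec" (rotation vector, rad) and "tvec" (3), from world to camera coordinates, as OpenCV has them; the wrist camera has in their place "hand_eye" (4x4, takes a point from camera to tool coordinates, whose origin is the TCP and whose axes are the flange's). Camera axes: x right, y down, z forward; pixel columns grow to the right and rows downward; lengths in m; the calibration is good to about 2 mm. The wrist camera is an equidistant fisheye: a pixel r from the principal point sees the ray r / f radians off the axis. A picture is of the moment at which its call begins: read the wrist's pose just before it. There is no depth.
- bot.finish_job(): hands the job in; it is judged then, once.
The state is a dict: "time_s": time; "joints": joint angles; "qd": joint speeds; "joint_torque": joint torques, N m; "position": TCP position; "tool_rot": TCP orientation; "force": force on the tool from outside, world axes, zero at the start; "ft_torque": the same for the moment, N m; "opening": finger opening in m; "grip_force": force on a finger pad.
Only numpy, scipy, OpenCV 4.12 (cv2) and the standard library are available. Lean on these libraries where they do the work, as an engineer would, in place of code of your own. Each camera call takes 0.05 s, during which the arm holds its last target. There are 200 camera calls.

## Working session

There is one attempt and no reset: what is moved stays moved. The work goes in short steps, Python scripts to look and compute and a tool call to move; the robot and the scene stay as the last step left them, time stands still between calls to the robot, and variables do not carry over. Pictures are saved under pics/ and viewed, at most 10 in all, crops included, and the job is handed in when it is done.

Besides the shell and the picture viewer there is one more tool, called after "Call:" as name(argument=value, ...) on one line, values as JSON. send_rows: Moves the arm, as the interface text tells. Its arguments: {"type":"object","properties":{"moves":{"type":"array"},"force":{"type":"number"}},"required":["moves"]}

```bash
mkdir -p pics; cat > h.py <<'E'
import numpy as np,cv2
from plant import bot
from scipy.spatial.transform import Rotation as R
def cam(n):
    s=bot.state(); c=bot.read_camera(n); c['n']=n
    f=240/np.tan(np.radians(c['vfov'])/2); c['f']=f
    if n=='wrist':
        T=np.eye(4);T[:3,:3]=R.from_quat(s['tool_rot']).as_matrix();T[:3,3]=s['position']
        c['T']=T@np.array(c['hand_eye'])
    else:
        Rm=cv2.Rodrigues(np.array(c['rvec'],float))[0];T=np.eye(4);T[:3,:3]=Rm.T;T[:3,3]=-Rm.T@np.array(c['tvec']).ravel();c['T']=T
    return c
def ray(c,u,v):
    x=(u-c['cx'])/c['f'];y=(v-c['cy'])/c['f']
    if c['n']=='wrist':
        r=np.hypot(x,y)+1e-12;d=np.array([np.sin(r)*x/r,np.sin(r)*y/r,np.cos(r)])
    else: d=np.array([x,y,1.])
    return c['T'][:3,3],c['T'][:3,:3]@d
def onz(c,u,v,z):
    o,d=ray(c,u,v);return o+d*(z-o[2])/d[2]
def proj(c,p):
    q=c['T'][:3,:3].T@(np.array(p)-c['T'][:3,3])
    if c['n']=='wrist':
        r=np.hypot(q[0],q[1]);k=np.arctan2(r,q[2])/(r+1e-12);return c['cx']+c['f']*k*q[0],c['cy']+c['f']*k*q[1]
    return c['cx']+c['f']*q[0]/q[2],c['cy']+c['f']*q[1]/q[2]
def tri(a,b):
    A=[];y=[]
    for o,d in(a,b):
        d=d/np.linalg.norm(d);P=np.eye(3)-np.outer(d,d);A.append(P);y.append(P@o)
    return np.linalg.lstsq(np.vstack(A),np.hstack(y),rcond=None)[0]
E
python3 - <<'E'
from h import *
print(bot.state(),bot.pinch_z)
for n in('scene','side','wrist'):
    c=cam(n);cv2.imwrite(f'pics/{n}0.png',c['frame']);print(n,c['f'],c['cx'],c['cy'],c['T'].round(3).tolist())
E
```

```text
{'time_s': 0.0, 'joints': array([ 0.2631798 ,  0.50183389, -0.42675986,  1.55144567,  0.22081911,
        1.13828244, -0.21030149]), 'qd': array([-0.00010123, -0.00050594,  0.00119605, -0.00169778, -0.00065195,
       -0.00112466,  0.00010896]), 'joint_torque': array([-1.62834690e-04, -5.66597199e+01, -5.81602022e+00, -2.79113513e+01,
       -6.85700797e-02,  3.08415934e-02,  1.78752666e-04]), 'position': array([ 6.49308577e-01, -5.59590410e-05,  2.25686129e-01]), 'tool_rot': array([ 7.07087638e-01,  7.07125277e-01, -6.63803220e-04, -6.88606902e-04]), 'force': array([-0.03924431, -0.70846646,  0.08803749]), 'ft_torque': array([ 0.01338198, -0.02062037, -0.02688329]), 'grip_force': 0.0, 'opening': 0.09206702612840269} 0.0188
scene 569.0746409818295 317.759326527927 232.80734455789297 [[0.311, 0.669, -0.675, 1.641], [0.95, -0.223, 0.217, -0.363], [-0.005, -0.709, -0.705, 1.223], [0.0, 0.0, 0.0, 1.0]]
side 447.5435159853005 325.5534435208904 243.55897453220447 [[0.74, -0.368, 0.563, -0.052], [-0.673, -0.408, 0.617, -0.666], [0.003, -0.835, -0.55, 0.651], [0.0, 0.0, 0.0, 1.0]]
wrist 371.64829954431775 320.19664984460894 239.97032891939136 [[1.0, 0.001, -0.001, 0.649], [0.0, -0.969, -0.247, 0.066], [-0.001, 0.247, -0.969, 0.385], [0.0, 0.0, 0.0, 1.0]]
```

View pics/scene0.png

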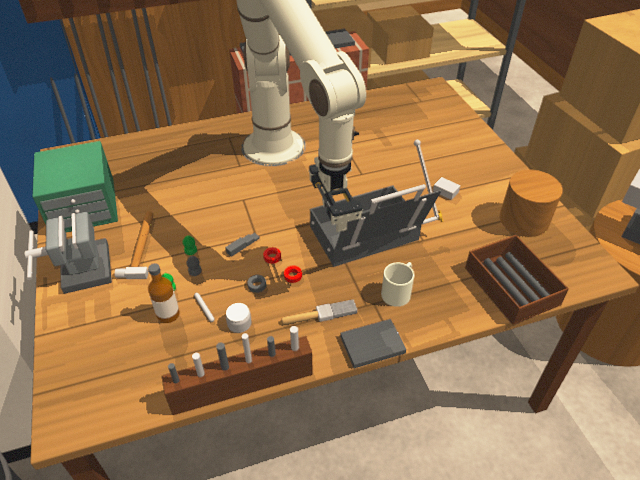

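View pics/side0.png

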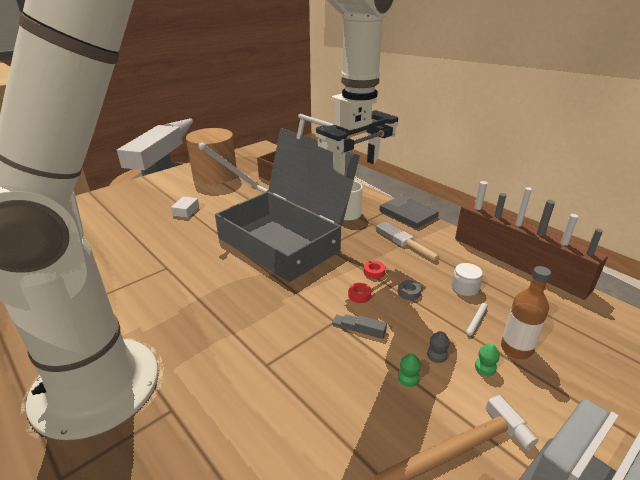

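View pics/wrist0.png

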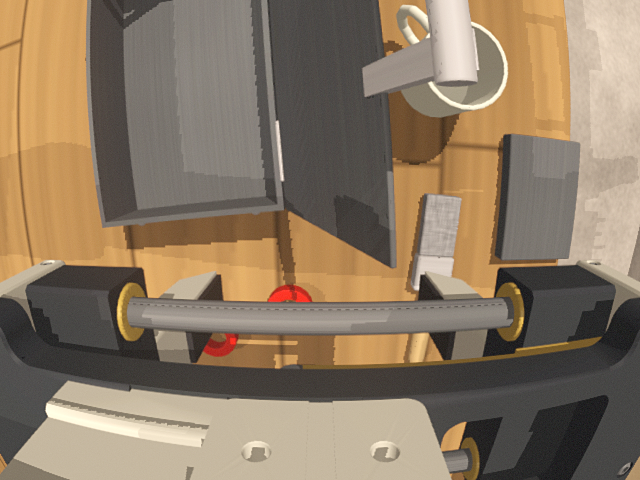

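Scene view candidates: collar – dark ring (257,284) vs red rings (272,255), (292,273); finial – dark (195,266) vs green (189,243), (167,284); wedge – (242,244) only. I choose the dark ones; the side view shows them at (410,290), (438,346) and (360,327). The box's lid leans back, and the setting arm's ball is at scene (418,144) and side (203,147).

```bash
python3 - <<'E'
from h import *
S=cam('scene');D=cam('side')
def blob(c,u,v,w=26):
    f=c['frame'].astype(int);m=((f.max(2)<125)&(f.max(2)-f.min(2)<28)).astype(np.uint8)
    n,l,st,ce=cv2.connectedComponentsWithStats(m)
    best=[i for i in range(1,n) if st[i,4]>25 and np.hypot(*(ce[i]-[u,v]))<w]
    if not best: return None
    i=max(best,key=lambda i:st[i,4]);return ce[i],st[i],l==i
for n,s,d in(('collar',(257,284),(410,290)),('wedge',(242,244),(360,327)),('finial',(195,266),(438,346))):
    a=blob(S,*s);b=blob(D,*d)
    print(n,a[0],a[1],b[0],b[1],tri(ray(S,*a[0]),ray(D,*b[0])).round(4))
    for c,q in((S,a),(D,b)):
        if n=='wedge':
            ys,xs=np.nonzero(q[2]);P=np.array([onz(c,x,y,.012)[:2] for x,y in zip(xs,ys)])
            r=cv2.minAreaRect((P*1000).astype(np.float32));print(r)
print('tip',tri(ray(S,418,144),ray(D,203,147)))
A=cv2.resize(D['frame'][110:285,190:370],None,fx=2.4,fy=2.4,interpolation=cv2.INTER_CUBIC)
B=cv2.resize(S['frame'][130:270,295:460],None,fx=2.2,fy=2.2,interpolation=cv2.INTER_CUBIC)
C=cv2.resize(D['frame'][255:390,325:505],None,fx=2,fy=2,interpolation=cv2.INTER_CUBIC)
o=np.zeros((600,800,3),np.uint8);o[:420,:432]=A;o[:308,432:795]=B;o[320:590,435:795]=C
cv2.imwrite('pics/comp.png',o)
E
```

```text
collar [257.09952607 283.5971564 ] [248 275  18  18 211] [408.7020649  289.45132743] [398 280  23  20 339] [ 0.6174 -0.2111  0.0094]
wedge [241.01709402 244.41452991] [226 233  33  23 234] [362.54505495 327.82857143] [332 317  55  22 455] [ 0.4536 -0.2218  0.0065]
((452.58831787109375, -218.72450256347656), (38.31644058227539, 109.40193176269531), 26.918458938598633)
((447.25390625, -218.67562866210938), (44.63257598876953, 109.31808471679688), 33.300960540771484)
finial [193.42723005 265.75586854] [187 256  14  20 213] [438.15009381 347.27954972] [427 332  23  31 533] [ 0.5085 -0.3679  0.0235]
tip [0.4411038  0.33203333 0.23575307]
```

View pics/comp.png

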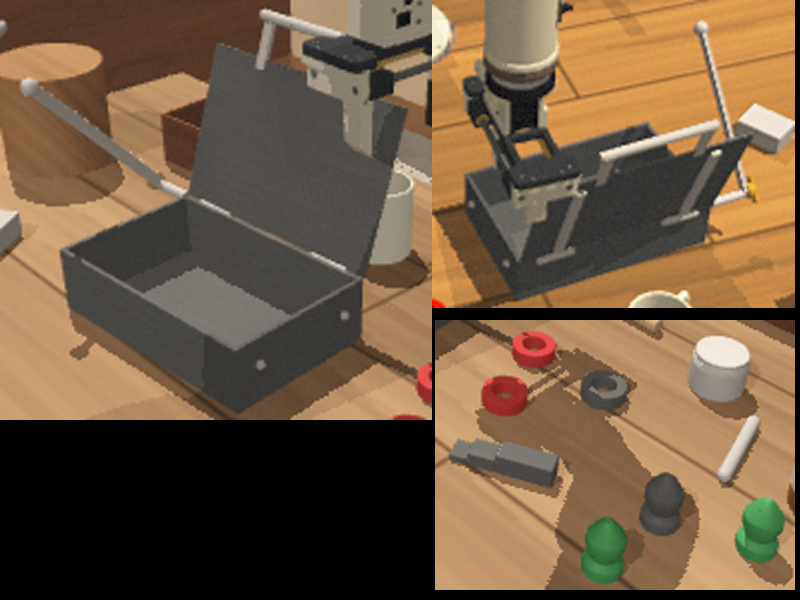

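The crop confirms it: the dark ring, dark finial and stepped wedge (tall end to the right, side view) are distinct from the red and green look-alikes. The box rim corners in the side view are about (216,214), (288,256), (341,227) and (269,193).

```bash
python3 - <<'E'
from h import *
S=cam('scene');D=cam('side');W=cam('wrist')
P=[onz(D,u,v,.075) for u,v in((215.8,214.2),(287.9,255.8),(340.8,226.7),(269.2,193.3))]
for i in range(4): print(P[i].round(4),np.linalg.norm(P[i]-P[i-1]).round(4))
print('wrist corners',onz(W,104,226,.075),onz(W,282,209,.075))
c=sum(P)/4;d=P[0]-P[1]+P[3]-P[2];a=np.arctan2(-d[0],d[1]);print('c,yaw',c,a)
t=tri(ray(S,417.3,143.2),ray(D,202.5,146.3));print('tip',t)
ex=np.array([np.cos(a),np.sin(a)]);ey=np.array([-ex[1],ex[0]]);q=t[:2]-c[:2]
bx,by=q@ex,q@ey;print('box coords',bx,by,'ang',np.arctan2(t[2]-.075,.09-bx),'len',np.hypot(t[2]-.075,.09-bx))
E
```

```text
[0.4192 0.2737 0.075 ] 0.1739
[ 4.41e-01 -1.00e-04  7.50e-02] 0.2747
[0.6169 0.0113 0.075 ] 0.1762
[0.593  0.2775 0.075 ] 0.2674
wrist corners [0.44142407 0.00144315 0.075     ] [0.61742637 0.01472153 0.075     ]
c,yaw [0.51752192 0.1405968  0.075     ] 0.08465102314655135
tip [0.43944726 0.33040401 0.23820859]
box coords -0.06174689803857013 0.1957287614270124 ang 0.8217735904223498 len 0.22285458557016863
```

Call:
send_rows(moves=[[9.1,[-6,-3,0],0],[9.1,[-12,-6,0],0],[9.1,[-18,-9,0],0],[9.1,[-24,-12,0],0],[9.1,[-30,-14,0],0]])

```text
time_s: 1.02
position: [0.5154, -0.2838, 0.2271]
tool_rot: [0.707, 0.707, 0.0, 0.0]
force: [0.8, -0.2, 0.8]
opening: 0.091
grip_force: 0.0
```

Call:
send_rows(moves=[[9.1,[-5,0,0],0],[9.1,[-10,0,0],0],[9.1,[-13,0,0],0],[9.1,[-13,0,0],0]])

```text
time_s: 1.52
position: [0.515, -0.4158, 0.2262]
tool_rot: [0.709, 0.705, -0.001, 0.0]
force: [0.2, 0.6, -0.2]
opening: 0.0908
grip_force: 0.0
```

```bash
python3 - <<'E'
from h import *
s=bot.state();print(s['time_s'],s['position'],s['tool_rot'])
W=cam('wrist');f=W['frame'];cv2.imwrite('pics/w1.png',f)
for n,p in(('collar',[.617,-.211,.018]),('wedge',[.453,-.22,.02]),('finial',[.5085,-.368,.037])): print(n,proj(W,p))
g=f.astype(int);m=((g[:,:,2]>130)&(g[:,:,1]<70)).astype(np.uint8)
n,l,st,ce=cv2.connectedComponentsWithStats(m)
for i in range(1,n):
    if st[i,4]>100: print('red',ce[i],st[i],onz(W,*ce[i],.012))
E
```

```text
1.525 [ 0.51495642 -0.41581416  0.22615456] [ 7.08917436e-01  7.05291166e-01 -6.57462032e-04  8.66839779e-05]
collar (np.float64(419.95319444214755), np.float64(17.858427290083398))
wedge (np.float64(256.7884247852865), np.float64(22.875676218497745))
finial (np.float64(313.0743331942295), np.float64(167.18660943912346))
```

View pics/w1.png

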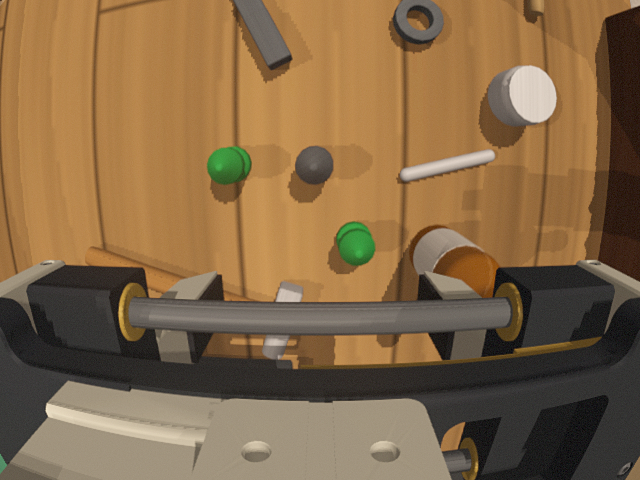

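The wrist view shows the collar at (418,20), finial at (314,165) and the wedge's tall end at (280,62); green finials at (228,165) and (356,243), bottle at (440,255), tin at (522,95).

```bash
python3 - <<'E'
from h import *
W=cam('wrist')
for n,u,v,z in(('finial',314,165,.045),('g1',228,166,.045),('g2',357,244,.05),('bottleneck',468,272,.15),('collar',418,20,.018),('we_l',271,69,.024),('we_r',291,57,.024),('wl2',236,2,.024),('wr2',264,2,.024)):print(n,onz(W,u,v,z).round(4))
S=cam('scene');D=cam('side')
for n,s,d in(('red1',(272,255),(360,292)),('red2',(292,273),(375,269))):print(n,tri(ray(S,*s),ray(D,*d)).round(3),onz(D,*d,.01).round(3))
E
```

```text
finial [ 0.5104 -0.3626  0.045 ]
g1 [ 0.4304 -0.3619  0.045 ]
g2 [ 0.5503 -0.4357  0.05  ]
bottleneck [ 0.6205 -0.4299  0.15  ]
collar [ 0.6154 -0.2102  0.018 ]
we_l [ 0.4688 -0.2681  0.024 ]
we_r [ 0.4881 -0.2564  0.024 ]
wl2 [ 0.4323 -0.193   0.024 ]
wr2 [ 0.4608 -0.1954  0.024 ]
red1 [ 0.528 -0.145  0.011] [ 0.529 -0.144  0.01 ]
red2 [ 0.614 -0.11   0.013] [ 0.618 -0.108  0.01 ]
```

```bash
cat >> h.py <<'E'
def delta(p):
    s=bot.state();Rm=R.from_quat(s['tool_rot']).as_matrix()
    print('t',s['time_s'],'shift cm',(Rm.T@(np.array(p)-s['position'])*100).round(2),'yaxis deg',np.degrees(np.arctan2(Rm[1,1],Rm[0,1])).round(1),'z',Rm[:,2].round(3),'open',round(s['opening'],4),'grip',s['grip_force'],'F',s['force'].round(1))
E
python3 - <<'E'
from h import *
S=cam('scene');D=cam('side')
print('bottle',onz(S,167,312,0),onz(D,520,347,0))
delta([.510,-.364,.018])
E
```

```text
bottle [ 0.62970613 -0.46247024  0.        ] [ 0.64934332 -0.4640116   0.        ]
t 1.825 shift cm [ 4.64 -0.73 20.9 ] yaxis deg 0.1 z [ 0.  0. -1.] open 0.0909 grip 0.0 F [0.7 0.2 0.3]
```

Call:
send_rows(moves=[[6.5,[4.6,-0.7,5],-0.17],[6.5,[4.6,-0.7,10],-0.34],[6.5,[4.6,-0.7,14],-0.5],[6.5,[4.6,-0.7,18],-0.5],[6.5,[4.6,-0.7,20.8],-0.5]], force=25)

```text
time_s: 2.45
position: [0.5092, -0.3648, 0.0171]
tool_rot: [0.51, 0.86, 0.0, -0.001]
force: [0.3, -0.6, -0.2]
opening: 0.0646
grip_force: 0.0
```

Call:
send_rows(moves=[[6.5,[0,0,0],0],[2.5,[0,0,0],0],[2.5,[0,0,0],0],[2.5,[0,0,0],0]])

```text
time_s: 2.95
position: [0.5104, -0.3668, 0.0201]
tool_rot: [0.51, 0.86, -0.0, 0.001]
force: [-0.5, -0.8, 0.7]
opening: 0.0398
grip_force: 0.0
```

Call:
send_rows(moves=[[2.5,[0,0,0],0],[2.5,[0,0,0],0],[2.5,[0,0,0],0]])

```text
time_s: 3.32
position: [0.5098, -0.3669, 0.0198]
tool_rot: [0.51, 0.86, -0.0, 0.001]
force: [-1.6, 0.0, 7.1]
opening: 0.0341
grip_force: 25.0
```

Call:
send_rows(moves=[[2.5,[0,0,-6],0.16],[2.5,[0,0,-12],0.34],[2.5,[0,0,-15],0.5]])

```text
time_s: 3.7
position: [0.511, -0.3667, 0.1721]
tool_rot: [0.709, 0.705, 0.001, 0.002]
force: [-0.1, -0.4, -3.3]
opening: 0.0346
grip_force: 25.0
```

```bash
python3 - <<'E'
from h import *
delta([.50,.19,.028])
E
```

```text
t 3.7 shift cm [55.69 -1.44 14.3 ] yaxis deg -0.3 z [ 0.004 -0.002 -1.   ] open 0.0346 grip 24.994521855333005 F [-0.1 -0.4 -3.3]
```

Call:
send_rows(moves=[[2.5,[6,-0.5,0],0],[2.5,[12,-1,0],0],[2.5,[18,-1.4,0],0],[2.5,[24,-1.4,0],0],[2.5,[30,-1.4,0],0]])

```text
time_s: 4.32
position: [0.4948, -0.0643, 0.1685]
tool_rot: [0.707, 0.707, -0.0, -0.0]
force: [1.6, 0.1, -2.2]
opening: 0.0345
grip_force: 25.0
```

Call:
send_rows(moves=[[2.5,[6,0,0],0],[2.5,[12,0,0],0],[2.5,[18,0,0],0],[2.5,[24,0,0],0],[2.5,[25.7,0,0],0]])

```text
time_s: 4.95
position: [0.494, 0.1963, 0.1688]
tool_rot: [0.705, 0.71, 0.001, -0.001]
force: [-0.0, -1.0, -2.0]
opening: 0.0343
grip_force: 25.0
```

```bash
python3 - <<'E'
from h import *
delta([.50,.19,.028])
E
```

```text
t 4.95 shift cm [-0.67  0.6  14.08] yaxis deg 0.4 z [-0.     0.003 -1.   ] open 0.0343 grip 24.999596041780023 F [-0. -1. -2.]
```

Call:
send_rows(moves=[[2.5,[-0.6,0.6,6],0],[2.5,[-0.6,0.6,11],0],[2.5,[-0.6,0.6,14],0],[2.5,[-0.6,0.6,14.1],0],[5.5,[-0.6,0.6,14.1],0]])

```text
time_s: 5.58
position: [0.5021, 0.1848, 0.0286]
tool_rot: [0.707, 0.707, 0.0, 0.0]
force: [-0.2, 0.7, -0.1]
opening: 0.0407
grip_force: 0.0
```

Call:
send_rows(moves=[[5.5,[0,0,0],0],[5.5,[0,0,0],0],[5.5,[0,0,-6],0],[5.5,[0,0,-12],0],[5.5,[0,0,-17],0]])

```text
time_s: 6.2
position: [0.502, 0.1851, 0.2008]
tool_rot: [0.707, 0.707, 0.001, 0.001]
force: [1.2, -0.3, -0.2]
opening: 0.055
grip_force: 0.0
```

```bash
python3 - <<'E'
from h import *
delta([.616,-.211,.003])
W=cam('wrist');cv2.imwrite('pics/w2.png',W['frame'])
f=W['frame'];print(proj(W,[.5,.19,.04]))
E
```

```text
t 6.2 shift cm [-39.62  11.35  19.78] yaxis deg 0.0 z [ 0.002  0.001 -1.   ] open 0.055 grip 0.0 F [ 1.2 -0.3 -0.2]
(np.float64(317.38879054262463), np.float64(218.23702396244443))
```

Call:
send_rows(moves=[[7,[-6,-0.5,0],0],[7,[-12,-0.5,0],0],[7,[-18,-0.5,0],0],[7,[-24,0,0],0],[7,[-30,4,0],0]])

```text
time_s: 6.88
position: [0.535, -0.1098, 0.1985]
tool_rot: [0.707, 0.707, -0.001, 0.001]
force: [0.5, 1.1, 0.4]
opening: 0.0702
grip_force: 0.0
```

Call:
send_rows(moves=[[7,[-6,4,3],0],[7,[-9.6,7.4,6],0],[7,[-9.6,7.4,11],0],[7,[-9.6,7.4,14],0],[7,[-9.6,7.4,14],0]])

```text
time_s: 7.5
position: [0.6078, -0.2025, 0.055]
tool_rot: [0.707, 0.707, -0.001, -0.003]
force: [0.2, -0.3, 0.4]
opening: 0.0702
grip_force: 0.0
```

```bash
python3 - <<'E'
from h import *
delta([.616,-.211,.003])
E
```

```text
t 7.5 shift cm [-0.86  0.85  5.2 ] yaxis deg 0.0 z [-0.005  0.002 -1.   ] open 0.0702 grip 0.0 F [ 0.2 -0.3  0.4]
```

View pics/w2.png

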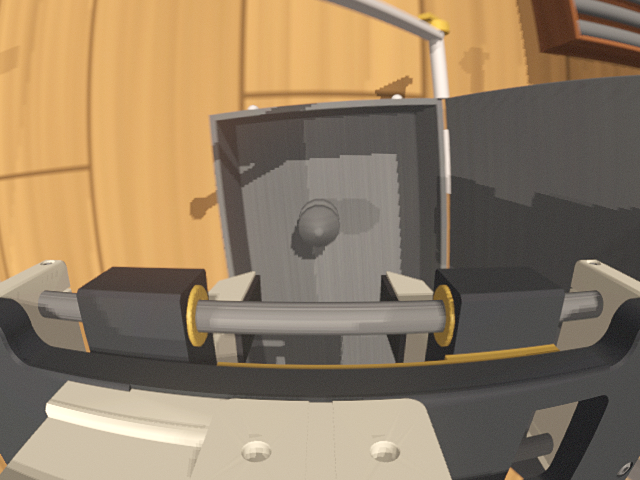

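The finial stands in the box at (319,225); the box's +y rim corners are at (212,118) and (441,100).

Call:
send_rows(moves=[[7,[-0.9,0.8,2],0],[7,[-0.9,0.8,5.2],0],[7,[-0.9,0.8,5.2],0],[4,[-0.9,0.8,5.2],0],[4,[-0.9,0.8,5.2],0]], force=25)

```text
time_s: 8.12
position: [0.6196, -0.2124, 0.008]
tool_rot: [0.707, 0.707, 0.001, 0.001]
force: [-1.5, 0.2, 1.3]
opening: 0.0544
grip_force: 0.7
```

Call:
send_rows(moves=[[4,[0,0,0],0],[4,[0,0,0],0],[4,[0,0,0],0]])

```text
time_s: 8.5
position: [0.6191, -0.2125, 0.0076]
tool_rot: [0.707, 0.707, 0.0, 0.001]
force: [-2.4, 0.2, 7.0]
opening: 0.0501
grip_force: 25.0
```

Call:
send_rows(moves=[[4,[0,0,-5],0],[4,[0,-4,-11],0],[4,[0,-8,-16],0],[4,[4,-11.5,-16],0],[4,[10,-11.5,-16],0]])

```text
time_s: 9.12
position: [0.5007, -0.1146, 0.1672]
tool_rot: [0.709, 0.705, -0.001, 0.001]
force: [1.1, 1.0, -2.1]
opening: 0.0502
grip_force: 25.0
```

```bash
python3 - <<'E'
from h import *
delta([.50,.11,.011])
E
```

```text
t 9.125 shift cm [22.51 -0.23 15.55] yaxis deg -0.4 z [ 0.001 -0.003 -1.   ] open 0.0502 grip 24.997628449928015 F [ 1.1  1.  -2.1]
```

Call:
send_rows(moves=[[4,[6,-0.2,0],0],[4,[12,-0.2,0],0],[4,[18,-0.2,0],0],[4,[22,-0.2,5],0],[4,[22,-0.2,10],0]])

```text
time_s: 9.75
position: [0.5023, 0.1129, 0.0663]
tool_rot: [0.705, 0.709, 0.003, 0.001]
force: [1.0, -0.9, -2.4]
opening: 0.0504
grip_force: 25.0
```

Call:
send_rows(moves=[[4,[0,0,4],0],[4,[0,0,5.1],0],[4,[0,0,5.1],0],[7,[0,0,5.1],0],[7,[0,0,5.1],0]])

```text
time_s: 10.38
position: [0.5029, 0.1079, 0.0164]
tool_rot: [0.707, 0.707, 0.001, 0.001]
force: [-0.7, -0.6, 1.0]
opening: 0.0657
grip_force: 0.0
```

Call:
send_rows(moves=[[7,[0,0,0],0],[7,[0,0,-6],0],[7,[0,0,-12],0],[7,[-5,0,-16],0],[7,[-11,0,-16],0]])

```text
time_s: 11.0
position: [0.5043, -0.0017, 0.1791]
tool_rot: [0.706, 0.708, 0.003, 0.003]
force: [0.4, -1.7, 0.3]
opening: 0.07
grip_force: 0.0
```

```bash
python3 - <<'E'
from h import *
delta([.461,-.226,.004])
E
```

```text
t 11.0 shift cm [-22.41  -4.58  17.47] yaxis deg 0.2 z [ 0.009 -0.    -1.   ] open 0.07 grip 0.0 F [ 0.4 -1.7  0.3]
```

Call:
send_rows(moves=[[6,[-6,-2,0],0],[6,[-12,-4,0],-0.15],[6,[-18,-4.6,0],-0.3],[6,[-22.4,-4.6,5],-0.45],[6,[-22.4,-4.6,10],-0.45]])

```text
time_s: 11.62
position: [0.4558, -0.232, 0.0751]
tool_rot: [0.534, 0.846, -0.001, 0.003]
force: [0.1, 0.9, 0.1]
opening: 0.06
grip_force: 0.0
```

```bash
python3 - <<'E'
from h import *
delta([.461,-.226,.004])
E
```

```text
t 11.625 shift cm [0.36 0.71 7.11] yaxis deg 25.5 z [ 0.004 -0.004 -1.   ] open 0.06 grip 0.0 F [0.1 0.9 0.1]
```

Call:
send_rows(moves=[[6,[0.3,0.6,4],0],[6,[0.3,0.6,7.2],0],[6,[0.3,0.6,7.2],0],[1.5,[0.3,0.6,7.2],0],[1.5,[0.3,0.6,7.2],0]], force=35)

```text
time_s: 12.25
position: [0.4595, -0.221, 0.0032]
tool_rot: [0.532, 0.847, 0.0, 0.0]
force: [-0.1, -0.4, -0.2]
opening: 0.0446
grip_force: 0.0
```

Call:
send_rows(moves=[[1.5,[0,0,0],0],[1.5,[0,0,0],0],[1.5,[0,0,0],0],[1.5,[0,0,0],0],[1.5,[0,0,0],0]])

```text
time_s: 12.88
position: [0.4583, -0.2215, 0.0029]
tool_rot: [0.532, 0.847, -0.001, -0.001]
force: [-4.8, -1.4, 5.5]
opening: 0.0258
grip_force: 35.0
```

Call:
send_rows(moves=[[1.5,[0,0,-3],0],[1.5,[0,0,-9],0],[1.5,[0,0,-15],0],[1.5,[0,0,-16],0.15],[1.5,[0,0,-16],0.3]])

```text
time_s: 13.5
position: [0.4602, -0.2209, 0.1639]
tool_rot: [0.654, 0.757, 0.001, 0.001]
force: [0.4, 0.8, -4.7]
opening: 0.0257
grip_force: 35.0
```

```bash
python3 - <<'E'
from h import *
delta([.505,.055,.012])
E
```

```text
t 13.5 shift cm [26.67  8.39 15.18] yaxis deg 8.3 z [ 0.003 -0.001 -1.   ] open 0.0257 grip 34.98149871826172 F [ 0.4  0.8 -4.7]
```

Call:
send_rows(moves=[[1.5,[3,1,0],-0.17],[1.5,[8,3,0],-0.34],[1.5,[13,5,0],-0.51],[1.5,[18,7,0],-0.68],[1.5,[22,9,0],-0.85]])

```text
time_s: 14.12
position: [0.515, 0.0129, 0.1623]
tool_rot: [0.278, 0.961, 0.0, -0.0]
force: [0.3, -0.8, -4.4]
opening: 0.0256
grip_force: 35.0
```

Call:
send_rows(moves=[[1.5,[0,0,0],-0.17],[1.5,[0,0,0],-0.34],[1.5,[0,0,0],-0.51],[1.5,[0,0,0],-0.67]])

```text
time_s: 14.62
position: [0.5148, 0.0105, 0.162]
tool_rot: [-0.053, 0.999, 0.0, -0.0]
force: [0.1, 1.0, -4.6]
opening: 0.0258
grip_force: 35.0
```

```bash
python3 - <<'E'
from h import *
delta([.55,.057,.015])
E
```

```text
t 14.625 shift cm [-4.    4.24 14.7 ] yaxis deg 96.0 z [-0.001  0.001 -1.   ] open 0.0258 grip 34.98500347137451 F [ 0.1  1.  -4.6]
```

Call:
send_rows(moves=[[1.5,[-4,4.2,4],0],[1.5,[-4,4.2,9],0],[1.5,[-4,4.2,13],0],[1.5,[-4,4.2,14.7],0],[1.5,[-4,4.2,14.7],0]])

```text
time_s: 15.25
position: [0.5503, 0.0566, 0.015]
tool_rot: [-0.05, 0.999, 0.001, -0.001]
force: [0.2, -0.3, -3.3]
opening: 0.0253
grip_force: 35.0
```

Call:
send_rows(moves=[[3.6,[0,0,0],0],[3.6,[0,0,0],0],[3.6,[0,0,0],0],[3.6,[0,0,-6],0],[3.6,[0,0,-12],0]])

```text
time_s: 15.88
position: [0.5507, 0.0558, 0.1371]
tool_rot: [-0.05, 0.999, 0.0, -0.001]
force: [-0.2, -0.9, 1.3]
opening: 0.0356
grip_force: 0.0
```

Call:
send_rows(moves=[[3.6,[6,0,-6],0],[3.6,[10,0,-10],0]])

```text
time_s: 16.12
position: [0.4625, 0.0471, 0.2259]
tool_rot: [-0.05, 0.999, -0.0, 0.001]
force: [0.5, -0.9, 1.9]
opening: 0.0361
grip_force: 0.0
```

```bash
python3 - <<'E'
from h import *
delta([.55,.057,.015]);print(bot.state()['joints'].round(2))
W=cam('wrist');cv2.imwrite('pics/w3.png',W['frame'])
S=cam('scene');D=cam('side')
A=cv2.resize(D['frame'][110:285,190:370],None,fx=2.2,fy=2.2,interpolation=cv2.INTER_CUBIC)
B=cv2.resize(S['frame'][130:270,295:460],None,fx=2.2,fy=2.2,interpolation=cv2.INTER_CUBIC)
o=np.zeros((600,800,3),np.uint8);o[:A.shape[0],:A.shape[1]]=A;o[:B.shape[0],400:400+B.shape[1]]=B;o[310:598,400:784]=cv2.resize(W['frame'],(384,288))
cv2.imwrite('pics/comp2.png',o)
E
```

```text
t 16.125 shift cm [-8.78  0.13 21.1 ] yaxis deg 95.7 z [ 0.001 -0.    -1.   ] open 0.0361 grip 0.0 F [ 0.5 -0.9  1.9]
[ 0.66  0.24 -0.92  1.99  0.22  1.02  1.3 ]
```

View pics/comp2.png

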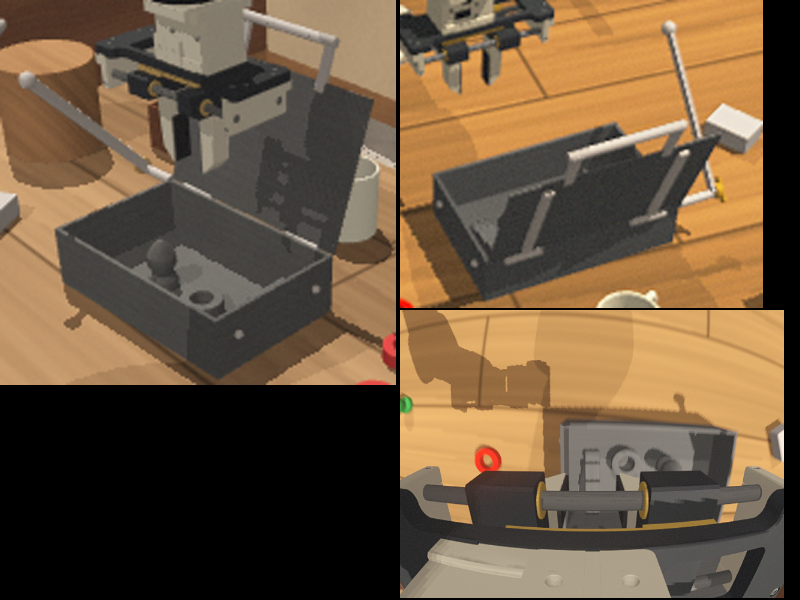

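All three forgings are in the box: finial and collar show in the side crop, and the wedge beside them in the wrist crop. The rod ends are at scene (372,200) and (424,188), side (342,129) and (299,118).

```bash
python3 - <<'E'
from h import *
S=cam('scene');D=cam('side');W=cam('wrist')
a=tri(ray(S,372.3,200.5),ray(D,342.3,129.1));b=tri(ray(S,424.5,187.7),ray(D,299,117.7))
print(a,b,np.linalg.norm(a-b),(a+b)/2,np.arctan2(-(b-a)[0],(b-a)[1]))
print(onz(W,275,188,.075),onz(W,558,203,.075))
t=tri(ray(S,417.3,142.9),ray(D,202.4,146.4));print(t)
delta([.66,.145,.33])
E
```

```text
[0.68555934 0.08565159 0.28978069] [0.67403442 0.23420494 0.2835623 ] 0.1491294418321828 [0.67979688 0.15992826 0.28667149] 0.07742589918280003
[0.43568062 0.00588303 0.075     ] [0.41697542 0.27374875 0.075     ]
[0.43891024 0.33044839 0.23841994]
t 16.425 shift cm [-20.52   7.86 -10.61] yaxis deg 95.6 z [ 0. -0. -1.] open 0.036 grip 0.0 F [ 0.9  0.1 -0.3]
```

Call:
send_rows(moves=[[5,[0,0,-5],0.18],[5,[0,0,-10.6],0.36],[5,[-3,2,-11],0.54],[5,[-7,4,-11],0.72],[5,[-11,6,-11],0.9]])

```text
time_s: 17.05
position: [0.5685, 0.118, 0.332]
tool_rot: [0.393, 0.92, -0.0, -0.001]
force: [0.1, -0.2, 0.8]
opening: 0.0501
grip_force: 0.0
```

Call:
send_rows(moves=[[5,[0,0,0],0.18],[5,[0,0,0],0.36],[5,[0,0,0],0.54],[5,[0,0,0],0.69]])

```text
time_s: 17.55
position: [0.567, 0.1181, 0.3314]
tool_rot: [0.68, 0.733, -0.001, -0.002]
force: [0.1, -0.7, 0.1]
opening: 0.0501
grip_force: 0.0
```

```bash
python3 - <<'E'
from h import *
delta([.681,.145,.27])
E
```

```text
t 17.55 shift cm [ 1.82 11.6   6.1 ] yaxis deg 4.3 z [-0.004  0.001 -1.   ] open 0.0501 grip 0.0 F [ 0.1 -0.7  0.1]
```

Call:
send_rows(moves=[[5,[1.8,5,0],0],[5,[1.8,10,0],0],[5,[1.8,11.6,0],0],[5,[1.8,11.6,3],0],[5,[1.8,11.6,6],0]])

```text
time_s: 18.18
position: [0.6812, 0.1456, 0.2697]
tool_rot: [0.678, 0.735, -0.001, -0.002]
force: [-0.2, 0.4, 0.1]
opening: 0.05
grip_force: 0.0
```

```bash
python3 - <<'E'
from h import *
delta([.681,.145,.27])
S=cam('scene');W=cam('wrist')
o=np.zeros((600,800,3),np.uint8)
o[:560,:400]=cv2.resize(S['frame'][130:270,330:430],None,fx=4,fy=4);o[:300,400:]=cv2.resize(W['frame'],(400,300))
cv2.imwrite('pics/comp3.png',o)
E
```

```text
t 18.175 shift cm [-0.06 -0.02 -0.03] yaxis deg 4.6 z [-0.004  0.    -1.   ] open 0.05 grip 0.0 F [-0.2  0.4  0.1]
```

View pics/comp3.png

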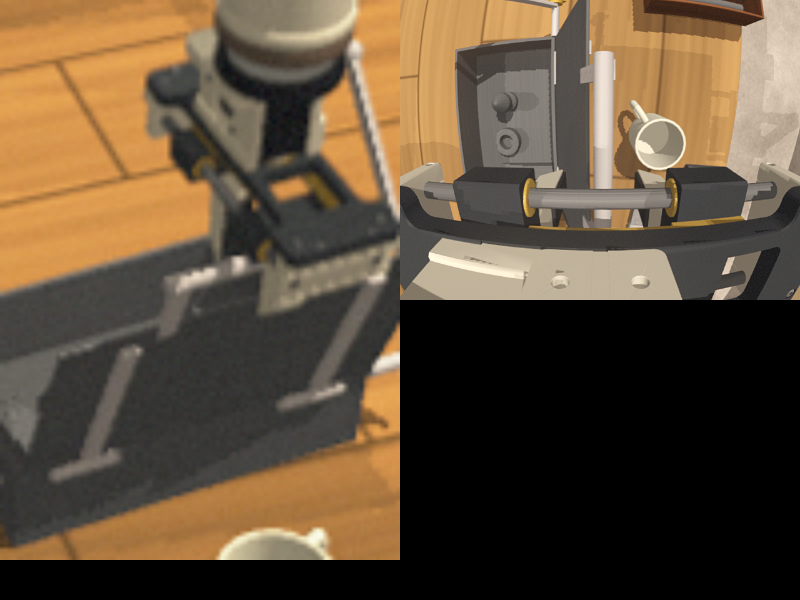

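The wrist view shows the rod (column 604 of the composite) between the open fingers, so I close on it.

Call:
send_rows(moves=[[3,[0,0,0],0],[2,[0,0,0],0],[0.8,[0,0,0],0],[0.8,[0,0,0],0],[0.8,[0,0,0],0]], force=35)

```text
time_s: 18.9
position: [0.6809, 0.1449, 0.2749]
tool_rot: [0.678, 0.735, 0.0, 0.0]
force: [-1.8, -0.4, 3.0]
opening: 0.011
grip_force: 35.0
```

Call:
send_rows(moves=[[0.8,[0,0,0],0],[0.8,[0,0,0],0],[0.8,[0,0,0],0]])

```text
time_s: 19.27
position: [0.6809, 0.1449, 0.2749]
tool_rot: [0.678, 0.735, 0.0, 0.0]
force: [-1.7, -0.0, 6.0]
opening: 0.011
grip_force: 35.0
```

```bash
python3 - <<'E'
from h import *
delta([.681,.145,.27])
s=bot.state();p=s['position']+[0,0,.0188];c=np.array([.5175,.1406]);y=.083
ex=np.array([np.cos(y),np.sin(y)]);h=c+.09*ex
q=(p[:2]-h)@ex;print('rod rel hinge',q,p[2]-.075,np.hypot(q,p[2]-.075),np.arctan2(p[2]-.075,-q))
r=np.array([-q,p[2]-.075])
for a in np.arange(1.9,.79,-.1): print(round(a,2),'dyTool cm',round(100*(-.225*np.cos(a)+.225*np.cos(1.9)),2),'dz',round(-100*(.225*np.sin(a)-.225*np.sin(1.9)),2))
E
```

```text
t 19.275 shift cm [0.01 0.01 0.49] yaxis deg 4.6 z [ 0.001 -0.    -1.   ] open 0.011 grip 35.001282691955566 F [-1.7 -0.   6. ]
rod rel hinge 0.07321473404866699 0.21871730451475974 0.2306461718217304 1.8938177058656882
1.9 dyTool cm 0.0 dz -0.0
1.8 dyTool cm -2.16 dz -0.62
1.7 dyTool cm -4.38 dz -1.02
1.6 dyTool cm -6.62 dz -1.2
1.5 dyTool cm -8.87 dz -1.15
1.4 dyTool cm -11.1 dz -0.88
1.3 dyTool cm -13.29 dz -0.39
1.2 dyTool cm -15.43 dz 0.32
1.1 dyTool cm -17.48 dz 1.24
1.0 dyTool cm -19.43 dz 2.36
0.9 dyTool cm -21.26 dz 3.67
0.8 dyTool cm -22.95 dz 5.15
```

Call:
send_rows(moves=[[0.8,[0,-1,-0.3],0],[0.8,[0,-2.2,-0.6],0],[0.8,[0,-4.4,-1],0],[0.8,[0,-6.6,-1.2],0],[0.8,[0,-8.9,-1.15],0]])

```text
time_s: 19.9
position: [0.5907, 0.1381, 0.2857]
tool_rot: [0.678, 0.735, 0.0, -0.0]
force: [-0.0, 0.7, 2.8]
opening: 0.011
grip_force: 35.0
```

Call:
send_rows(moves=[[0.8,[0,-2.2,0.3],0],[0.8,[0,-4.4,0.8],0],[0.8,[0,-6.5,1.5],0],[0.8,[0,-8.6,2.4],0],[0.8,[0,-8.6,2.4],0]])

```text
time_s: 20.52
position: [0.5029, 0.1314, 0.2605]
tool_rot: [0.678, 0.735, -0.002, -0.001]
force: [-2.6, 2.7, 1.5]
opening: 0.0112
grip_force: 35.0
```

```bash
cat > a.py <<'E'
from h import *
s=bot.state();p=s['position']+[0,0,.0135];c=np.array([.5175,.1406]);y=.083
ex=np.array([np.cos(y),np.sin(y)]);h=c+.09*ex
q=(p[:2]-h)@ex;print('r',np.hypot(q,p[2]-.075),'ang',np.arctan2(p[2]-.075,-q),'F',s['force'],s['time_s'],s['opening'])
E
python3 a.py
```

```text
r 0.2251101544419667 ang 1.0839194832640462 F [-2.58405973  2.7472738   1.48079103] 20.525 0.011216477928626846
```

Call:
send_rows(moves=[[0.8,[0,-1.1,0.65],0],[0.8,[0,-2.2,1.3],0],[0.8,[0,-3.3,2.1],0],[0.8,[0,-4.3,3.0],0],[0.8,[0,-4.3,3.0],0]])

```text
time_s: 21.15
position: [0.4612, 0.1281, 0.2305]
tool_rot: [0.678, 0.735, -0.001, -0.001]
force: [-4.3, 4.4, 4.5]
opening: 0.0112
grip_force: 35.0
```

```bash
python3 a.py; python3 - <<'E'
from h import *
S=cam('scene');D=cam('side')
o=np.zeros((600,800,3),np.uint8)
o[:480,:400]=cv2.resize(D['frame'][120:240,190:290],None,fx=4,fy=4,interpolation=cv2.INTER_CUBIC)
o[:400,400:]=cv2.resize(S['frame'][125:225,345:445],None,fx=4,fy=4,interpolation=cv2.INTER_CUBIC)
cv2.imwrite('pics/comp4.png',o)
h=np.array([.6072,.148,.075]);y=.083;ex=np.array([np.cos(y),np.sin(y),0]);ey=np.array([-ex[1],ex[0],0])
for a in(.82,.85):
  for n,b in(('-end',-.075),('+end',.075),('ball',.19)):
    p=h+b*ey-.225*np.cos(a)*ex+[0,0,.225*np.sin(a)]
    print(a,n,'side',np.round(proj(D,p),1),'scene',np.round(proj(S,p),1))
E
```

```text
r 0.22406852660626428 ang 0.8545424140617713 F [-4.32812078  4.40952857  4.48296919] 21.15 0.011173691369768824
0.82 -end side [274.2 177.7] scene [332.  165.4]
0.82 +end side [231.5 158.9] scene [380.1 152.5]
0.82 ball side [203.2 146.5] scene [415.4 143. ]
0.85 -end side [275.8 175. ] scene [332.8 165.1]
0.85 +end side [233.  156.5] scene [381.1 152.2]
0.85 ball side [204.7 144.2] scene [416.4 142.7]
```

View pics/comp4.png

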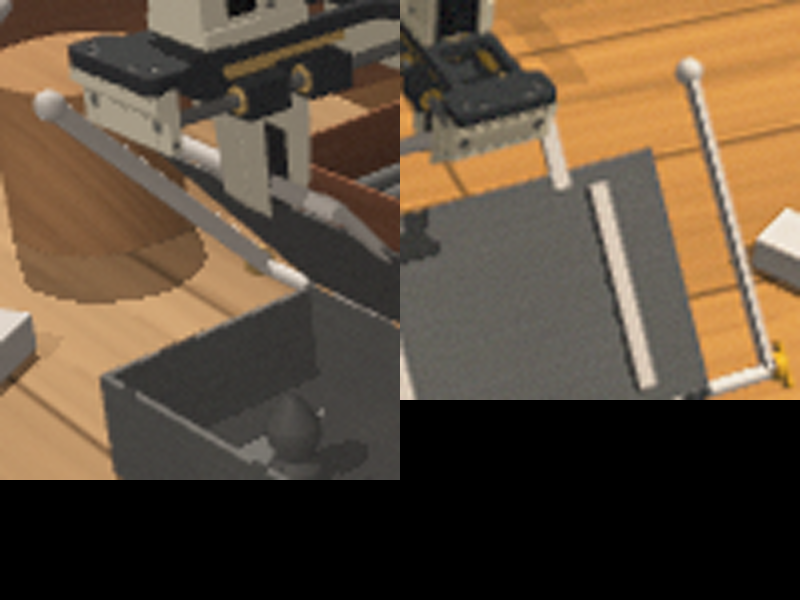

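```bash
cat > line.py <<'E'
from h import *
D=cam('side');f=D['frame'].astype(int)
m=((f.min(2)>115)&(f.max(2)-f.min(2)<32)).astype(np.uint8)
mx=m[139:154,195:210];ys,xs=np.nonzero(mx);keep=xs+195<208.5
(bx,by),r=cv2.minEnclosingCircle(np.stack([xs[keep]+195,ys[keep]+139],1).astype(np.float32));print('ball',bx,by,r)
k=-np.array(0.432);P=[]
for u in list(range(237,245))+list(range(258,268)):
    v0=int(round(157.5+.432*(u-233)))
    col=f[v0-7:v0+9,u].min(1);print(u,v0-7,col.tolist(),m[v0-7:v0+9,u].tolist())
E
python3 line.py
```

```text
ball 202.0 146.0 3.6056511402130127
237 152 [95, 88, 175, 195, 180, 151, 127, 101, 101, 57, 48, 49, 58, 86, 86, 84] [0, 0, 1, 1, 1, 1, 1, 0, 0, 0, 0, 0, 0, 0, 0, 0]
238 153 [91, 118, 199, 188, 165, 137, 117, 92, 74, 48, 49, 50, 69, 87, 85, 85] [0, 0, 1, 1, 1, 1, 1, 0, 0, 0, 0, 0, 0, 0, 0, 0]
239 153 [95, 89, 173, 193, 179, 148, 125, 97, 103, 50, 46, 48, 48, 67, 86, 85] [0, 0, 0, 1, 1, 1, 1, 0, 0, 0, 0, 0, 0, 0, 0, 0]
240 154 [92, 117, 199, 187, 162, 134, 118, 109, 69, 49, 49, 44, 50, 68, 82, 85] [0, 0, 1, 1, 1, 1, 1, 0, 0, 0, 0, 0, 0, 0, 0, 0]
241 154 [97, 89, 176, 192, 174, 147, 127, 96, 94, 48, 46, 49, 44, 46, 77, 85] [0, 0, 1, 1, 1, 1, 1, 0, 0, 0, 0, 0, 0, 0, 0, 0]
242 154 [100, 90, 130, 197, 185, 161, 134, 113, 94, 60, 46, 48, 46, 46, 51, 75] [0, 0, 0, 1, 1, 1, 1, 0, 0, 0, 0, 0, 0, 0, 0, 0]
243 155 [97, 91, 198, 193, 173, 143, 124, 92, 91, 50, 50, 47, 47, 48, 57, 83] [0, 0, 1, 1, 1, 1, 1, 0, 0, 0, 0, 0, 0, 0, 0, 0]
244 155 [111, 100, 159, 182, 183, 158, 131, 111, 97, 81, 51, 46, 44, 47, 47, 58] [0, 0, 1, 1, 1, 1, 1, 0, 0, 0, 0, 0, 0, 0, 0, 0]
258 161 [26, 33, 78, 102, 104, 107, 1
[... 537 characters left out ...]
 49, 48] [0, 0, 0, 0, 0, 0, 0, 0, 0, 0, 0, 0, 0, 0, 0, 0]
263 163 [111, 109, 105, 103, 105, 103, 104, 102, 87, 65, 49, 48, 45, 47, 47, 45] [0, 0, 0, 0, 0, 0, 0, 0, 0, 0, 0, 0, 0, 0, 0, 0]
264 164 [110, 109, 101, 102, 104, 108, 102, 83, 108, 55, 46, 44, 49, 48, 47, 48] [0, 0, 0, 0, 0, 0, 0, 0, 0, 0, 0, 0, 0, 0, 0, 0]
265 164 [108, 107, 99, 100, 105, 104, 103, 97, 85, 58, 45, 46, 48, 47, 46, 46] [0, 0, 0, 0, 0, 0, 0, 0, 0, 0, 0, 0, 0, 0, 0, 0]
266 165 [110, 90, 100, 104, 104, 133, 129, 78, 80, 46, 44, 49, 47, 47, 50, 46] [0, 0, 0, 0, 0, 1, 1, 0, 0, 0, 0, 0, 0, 0, 0, 0]
267 165 [63, 41, 81, 132, 137, 139, 133, 116, 93, 56, 46, 44, 51, 46, 49, 50] [0, 0, 0, 1, 1, 1, 1, 1, 0, 0, 0, 0, 0, 0, 0, 0]
```

Both crops show the lid held by its rod and the ball slightly below the rod's extended axis: side ball (202.3,146.1), axis there at row 142.3. That means about 0.038 rad further down.

Call:
send_rows(moves=[[0.8,[0,-0.3,0.28],0],[0.8,[0,-0.63,0.57],0],[0.8,[0,-0.63,0.57],0],[0.8,[0,-0.63,0.57],0]])

```text
time_s: 21.8
position: [0.4557, 0.1277, 0.2253]
tool_rot: [0.678, 0.735, -0.001, -0.001]
force: [-6.1, 3.7, 3.6]
opening: 0.0112
grip_force: 35.0
```

```bash
python3 a.py; python3 - <<'E'
from h import *
D=cam('side');f=D['frame'].astype(int)
for u in(236,239,242,264,267,270):
    v0=int(round(160.5+.432*(u-236)));print(u,v0-7,f[v0-7:v0+9,u].min(1).tolist())
print('ball');print(f[140:153,196:209].min(2))
o=np.zeros((480,800,3),np.uint8)
o[:,:480]=cv2.resize(D['frame'][130:210,190:270],None,fx=6,fy=6,interpolation=cv2.INTER_CUBIC)
cv2.imwrite('pics/fin.png',o)
E
```

```text
r 0.22393399389695548 ang 0.8205294798192747 F [-6.10303793  3.6729767   3.57863263] 21.8 0.011242770805514926
236 153 [57, 82, 100, 94, 127, 198, 187, 165, 137, 118, 69, 47, 47, 42, 64, 107]
239 155 [82, 94, 88, 89, 217, 195, 174, 146, 124, 94, 47, 48, 48, 58, 86, 98]
242 156 [107, 123, 112, 99, 159, 181, 182, 157, 132, 109, 69, 48, 47, 45, 49, 76]
264 166 [110, 109, 110, 94, 100, 103, 106, 115, 103, 93, 50, 44, 42, 46, 47, 42]
267 167 [36, 35, 37, 41, 98, 134, 139, 138, 135, 121, 66, 47, 44, 46, 45, 47]
270 168 [39, 37, 40, 41, 105, 128, 137, 136, 136, 127, 82, 45, 45, 47, 48, 45]
ball
[[ 99  99  96  98  99  98  98  95  95 120  94  65  42]
 [101  98  98  96  96  96  98  97  97 114 133 108  92]
 [101  98  99  98 100 153 151 122  99 114 133 134 134]
 [ 68  72  77 149 191 199 189 176 151 123 119 134 135]
 [ 57  57  89 179 183 178 167 158 145 130  68  65  98]
 [ 57  57 112 161 165 164 149 132 124 109  75  56  77]
 [ 64  59 102 139 144 143 135 124 113 100  94 114  60]
 [ 61  61  88 131 134 133 127 118 106  97  95 101  79]
 [ 60  59  62 120 124 123 115 106 101  94  98  98  97]
 [ 62  60  59  73 126 108 100  98  95  93  98  99  99]
 [ 64  60  59  60  66  69  76  83 100  98  97  97 100]
 [ 62  62  61  61  59  58  60  59  73 102 100 100 100]
 [ 59  62  62  60  58  57  59  59  60  64  88 101  99]]
```

View pics/fin.png

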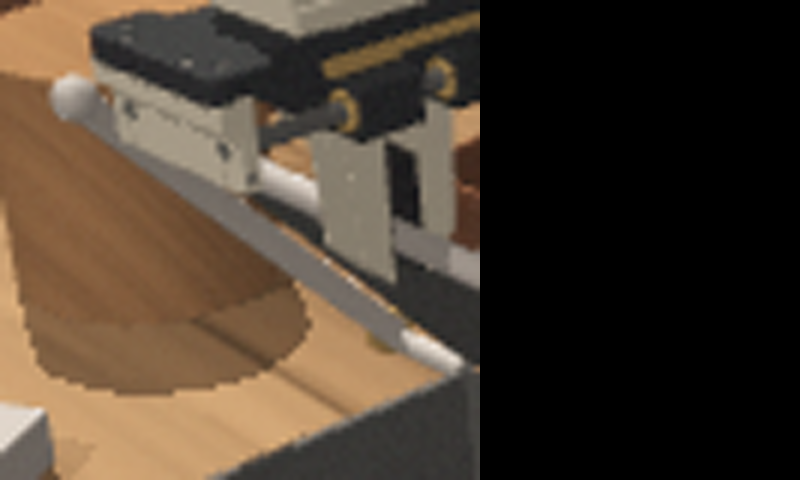

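The side view shows the rod's axis now passing within about 0.6 px of the ball (202,146), so roughly 0.005 rad is left to go.

Call:
send_rows(moves=[[0.8,[0,-0.08,0.08],0],[0.8,[0,-0.08,0.08],0],[0.8,[0,-0.08,0.08],0],[0.8,[0,-0.08,0.08],0],[0.8,[0,-0.08,0.08],0]])

```text
time_s: 22.48
position: [0.4549, 0.1276, 0.2246]
tool_rot: [0.678, 0.735, -0.001, -0.001]
force: [-6.3, 4.2, 3.7]
opening: 0.0106
grip_force: 35.0
```

```bash
python3 a.py; python3 -c "
from plant import bot
print(bot.finish_job())"
```

```text
r 0.2239350315464672 ang 0.8155716700122496 F [-6.32773329  4.24423163  3.6889653 ] 22.475 0.010627775498834938
the job is handed in; nothing more can be done
None
```

The collar, wedge and finial are in the box, and I handed the job in at 22.5 s with the lid still gripped at about 0.816 rad, which matches the setting arm to within about 0.01 rad by my camera measurement; the hand-in call gave no verdict.

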